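# Lock the parts feeder's gate and refill its hopper

### The arm

A 6-joint arm with a two-finger parallel gripper is mounted at the origin on a cart in front of the work surface, level with it; the furniture and walls round the work are solid. World frame = base frame: x ahead of the robot, y to its left, z up, the work surface at z = 0. Lengths are in m, angles in rad, forces in N, time in s.
With the tool pointing down it reaches from about 0.375 to 0.925 m from the base axis. Payload 5.7 kg.
Tool frame: the origin (TCP) lies on the front face of the gripper's body, between the roots of the fingers; the fingertips stand 73 mm ahead of it and the grasp point (between the pads) lies grip_depth ahead of it (grip_depth is the distance from the TCP to the grasp point, in m); z points along the fingers, y is the line along which they close (so a half turn about z gives the same grasp; the last joint's range is limited). The gripper opens to 85 mm and grips with 20 to 120 N. Pads are 22 mm wide; open, the fingers measure 114 mm over their backs; the gripper's body (76 mm by 85 mm) begins 54 mm behind the grasp point. The pads swing forward as they close: fully open they stand 13 mm farther back than shut.
Start: joints at [-1.322, 0.359, 1.51, -0, 1.272, -0.115], TCP at [0.213, -0.561, 0.304] pointing down, gripper open.
Joint ranges: [-2.97, 2.97], [-1.01, 2.36], [0.21, 2.38], [-0.96, 4.11], [0.2, 2.71], [-2.98, 2.98]. Speed limits (rad/s): [2.39, 2.39, 3.14, 3.14, 3.14, 3.14].

### API

Orientations are given as a unit quaternion [w, x, y, z].
In Python, from workcell import * gives the robot as it stands.
- The arm moves only by the shell command python3 -m handwheel 'ROWS'. ROWS is JSON, one flat list of numbers, 7 for each row, row after row: the finger opening in mm, from 0 to 85.4, then the shift along the world's x, y, z in units of 50 mm (1.0 is 50 mm), then the turn, a rotation vector about the world's x, y, z in units of 8 degrees (1.0 is 8 degrees). A call has 1 to 8 rows; each row is the pose to reach, as a shift and turn from the pose commanded when the call began; what a row does not reach only later rows make up. A row lasts 1/10 s, in which the tool goes at most 50 mm and 8.59 degrees, less where a joint would pass 70% of its speed; a pose out of reach is approached as far as the arm can. A call with a gripper value outside its range is refused whole. The fingers move at their own pace and stop on an object; the grip force is fixed at half the most. Time passes only in rows, so rows that repeat a pose let the fingers close. It gives the time, the measured TCP pose, the force, the opening and the grip force at its end, in the units of the state.
- read_state(): the state, without advancing time (a new reading comes with each control period).
- camera(name): name is "side" or "top" or "wrist"; returns (picture, depth): 400x640x3 uint8, red, green, blue; 400x640 float32, m along the optical axis (not along the pixel's ray), 0 where there is no reading.
- get_calibration(name): a dict with "K" (3x3 intrinsics, pixels), "dist" ([k1, k2, p1, p2, k3] as OpenCV has them; the pictures are not rectified), "eye" and "orientation" of the camera in the world. Camera axes: x right, y down, z forward; pixel columns grow to the right and rows downward; lengths in m; the calibration is good to about 2 mm. A picture is of the moment at which its call begins: read the wrist's pose just before it. get_calibration takes no time and is no camera call; for the wrist camera it gives the pose at the moment of the call.
- close_job(): hands the job in; it is judged then, once.
The state is a dict: "time": time; "joint_positions": joint angles; "joint_velocities": joint speeds; "tau": joint torques, N m; "ee_pos": TCP position; "ee_rot": TCP orientation; "contact_force": force on the tool from outside, world axes, zero at the start; "wrist_torque": the same for the moment, N m; "opening": opening from 0.0 (shut) to 1.0 (fully open); "gripper_force": force on a finger pad.
Only numpy, scipy, OpenCV 4.12 (cv2) and the standard library are available. Lean on these libraries where they do the work, as an engineer would, in place of code of your own. Each camera call takes 0.05 s, during which the arm holds its last target. There are 200 camera calls.

### The job

First lock the feeder's outlet gate: turn the collar on its sloping front clockwise until its tab points straight at the raised bar (not past it). Then carry the tray of T-slot nuts over, tip all three nuts into the hopper, and stand the empty tray upright on the bench again. Leave the two tubs and the tape roll where they are.

Things in the scene. Friction and masses are not known exactly. Their poses are not given: they have to be found in the camera images.
- feeder: grey parts feeder, fixed, 290 mm deep (x), 180 wide (y), 173 high. Origin on the bench under it; x runs from the sloping front (which looks to the robot's right) back to the hopper, z up. The 136 x 136 mm front face rises towards the hopper at 35 degrees from level: outward normal (-0.574, 0, 0.819), uphill direction (0.819, 0, 0.574) in this frame. Hopper: open steel box, see hopper_mouth
- collar_centre (a point): centre of the collar, on the surface of the sloping face, at (-0.080, 0, 0.082) in the feeder's frame; its axes are the feeder's
- collar (a joint): lock collar: bare aluminium ring, 60 mm diameter, 2 to 28 mm off the face, round a fixed 32 mm shaft end; a pointed tab 12 mm wide sticks out of its foot, 3 to 12 mm off the face. Angle in rad about the face's normal, growing clockwise seen from in front, stops at 0 and 1.9. 1.4: tab straight uphill at the bar (locked); 0: tab 1.4 rad anticlockwise of that (left, facing it). Stays put; 0.15 N m
- tab_tip (a point): point of the collar's tab, 52 mm from the collar's axis and 12 mm off the face
- locked_mark (a point): the locked mark: a raised dark bar, 13 x 5 mm and 3 mm high, 60 mm uphill of the collar's axis, lying along the line that the tab must point. (The small round stud on the left is the unlocked mark.)
- hopper_mouth (a point): centre of the hopper's open top, at rim height 0.173, (0.070, 0) in the feeder's frame; axes as the feeder's. The hopper is 160 mm (x) by 180 mm (y) outside, walls 4 mm, 81 mm deep
- tray: steel carrying tray, 0.25 kg. Origin at the centre of its underside, z up, x along its handle. 124 mm long (x), 128 wide (y): flat floor 60 wide, 3 thick; both long sides flare up at 18 degrees to edges 62 mm from the middle, 14 mm high, so it pours over either long side; end plates. Straight black handle bar along x over the middle, 14 mm wide (y), from z = 74 to 98 mm
- nut0: T-slot nut, dark steel, 26 x 28 mm and 19 mm high: a foot 10 mm thick with a narrower neck on it, threaded hole in the middle; lies on the tray's floor. Origin in the middle of its underside
- nut1: as nut0
- nut2: as nut0
- tub: bystander: small white round tub with a blue lid, 52 mm wide, 33 mm high, right of the feeder; origin at its underside
- tape_roll: bystander: roll of electrical tape lying alone right of the feeder, 66 mm wide, 19 mm high, origin at its underside
- tub_b: bystander: small white round tub with a red lid, 52 mm wide, 33 mm high, left of the feeder; origin at its underside
Mind the look-alikes: they are no part of the job. Leave any orange or white look-alike of the nut1 alone.

How it is judged:
By the outcome, as a careful person would: the job done as asked, in the order asked, and still so for the second after the job is handed in, with the robot touching nothing.
It also fails if it takes over 67 s, if anything falls off the work surface, if the arm or the gripper's body presses on something with over 40 N, if the wrist force passes 120 N, or if a joint passes its speed limit or range.

## Working session

There is one attempt and no reset: what is moved stays moved. The work goes in short steps, Python scripts to look and compute and a shell command to move; the robot and the scene stay as the last step left them, time stands still between calls to the robot, and variables do not carry over. Pictures are saved under pics/ and viewed, at most 12 in all, crops included, and the job is handed in when it is done.

```bash
mkdir -p pics; ls; python3 - <<'E'
from workcell import *
import cv2,numpy as np
for n in ["top","side"]:
    c=get_calibration(n); print(n,{k:np.round(v,4).tolist() for k,v in c.items()})
    p,d=camera(n); cv2.imwrite(f"pics/{n}0.png",p[:,:,::-1]); np.save(f"pics/{n}0.npy",d)
s=read_state(); print(s)
E
```

```text
pics
top {'K': [[408.1794, 0.0, 313.2078], [0.0, 408.1794, 197.9332], [0.0, 0.0, 1.0]], 'dist': [0.0094, 0.0, 0.0, 0.0, 0.0], 'eye': [0.3127, -0.0405, 1.2883], 'orientation': [-0.0595, 0.705, -0.7041, 0.0607]}
side {'K': [[379.6423, 0.0, 320.8573], [0.0, 379.6423, 205.4902], [0.0, 0.0, 1.0]], 'dist': [0.025, 0.0, 0.0, 0.0, 0.0], 'eye': [0.384, 0.8958, 0.6209], 'orientation': [0.0315, -0.0654, 0.8526, -0.5176]}
{'time': 0.1, 'joint_positions': array([-1.32211469e+00,  3.59429373e-01,  1.51137900e+00, -1.76534618e-05,
        1.27252919e+00, -1.15104781e-01]), 'joint_velocities': array([ 0.00043129, -0.00146534, -0.00276166,  0.001473  ,  0.00039819,
        0.00083879]), 'tau': array([ 8.37830648e-04, -5.28649592e+01, -2.79349297e+01,  1.07357894e-05,
        4.95083223e-03, -1.27885704e-05]), 'ee_pos': array([ 0.21334344, -0.56022271,  0.30311885]), 'ee_rot': array([-8.69947009e-04,  9.83502145e-01,  1.80894362e-01, -6.66425263e-05]), 'contact_force': array([ 0.0058331 ,  0.07058626, -0.27937569]), 'wrist_torque': array([-0.04447559,  0.02953201,  0.03337056]), 'gripper_force': 0.0, 'opening': 1.0013200047290407}
```

View pics/top0.png

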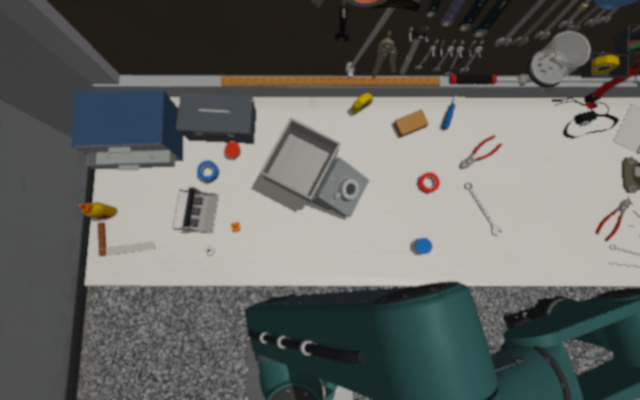

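View pics/side0.png

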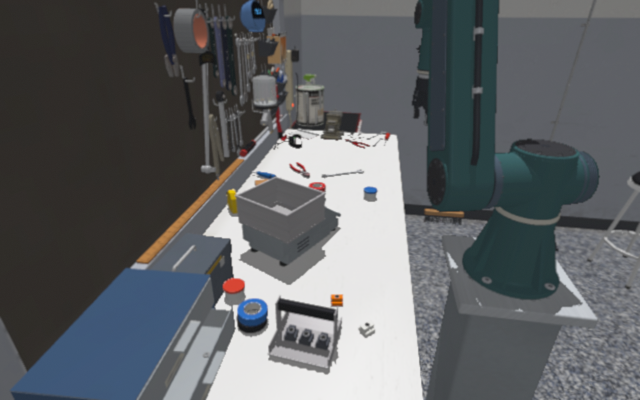

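Top: hopper at (300,158), sloping face with collar at (347,188). The tray with its black handle is at (196,211). The nut look-alikes are orange at (236,227) and white at (210,251). Tub_b is the red lid at (232,150), the tub is the blue lid at (422,246), the tape roll is the red ring at (428,183), and the blue tape ring at (208,171) is a look-alike. I'll take the nuts in the tray and the collar on the slope.

```bash
cat > h.py <<'E'
import numpy as np, cv2
from scipy.spatial.transform import Rotation as R
from workcell import *
def rot(q): return R.from_quat(np.roll(q,-1)).as_matrix()
def cloud(name,d=None,cal=None):
    c=cal or get_calibration(name); v,u=np.mgrid[:400,:640]
    n=cv2.undistortPoints(np.c_[u.ravel(),v.ravel()].astype(float)[:,None],np.array(c["K"]),np.array(c["dist"]))[:,0]
    z=d.ravel()[:,None]; P=np.c_[n*z,z]@rot(c["orientation"]).T+c["eye"]
    P[z[:,0]<=0]=np.nan
    return P.reshape(400,640,3)
def pix(name,P,cal=None):
    c=cal or get_calibration(name); r=rot(c["orientation"])
    X=(np.atleast_2d(P)-c["eye"])@r
    return cv2.projectPoints(X,np.zeros(3),np.zeros(3),np.array(c["K"]),np.array(c["dist"]))[0][:,0]
E
python3 - <<'E'
from h import *
d=np.load("pics/top0.npy");P=cloud("top",d)
ds=np.load("pics/side0.npy");S=cloud("side",ds)
def box(P,u0,u1,v0,v1,z0,z1):
    q=P[v0:v1,u0:u1].reshape(-1,3); return q[(q[:,2]>z0)&(q[:,2]<z1)]
for nm,q in [("hopper top",box(P,240,350,110,215,.160,.185)),("handle top",box(P,170,222,180,240,.085,.11)),
  ("hopper side",box(S,230,340,170,240,.160,.185)),("handle side",box(S,265,345,290,330,.085,.11)),
  ("tray top",box(P,165,222,180,240,.008,.11)),("table",box(P,240,300,250,280,-.1,.1)),("tableS",box(S,350,400,340,390,-.1,.1))]:
    r=cv2.minAreaRect(q[:,:2].astype(np.float32)); print(nm,len(q),np.median(q[:,2]),r, q[:,:2].mean(0))
for nm,(u,v) in dict(tubb=(232,150),tape=(428,183),tub=(422,246),org=(236,227),wht=(210,251),bluetape=(208,171)).items(): print(nm,P[v,u].round(3))
p=cv2.imread("pics/top0.png"); s=cv2.imread("pics/side0.png")
a=cv2.resize(p[110:220,240:380],None,fx=2.85,fy=2.85,interpolation=3)
b=cv2.resize(p[175:265,165:255],None,fx=3.5,fy=3.5,interpolation=3)
c=cv2.resize(s[165:275,225:355],None,fx=2.6,fy=2.6,interpolation=3)
e=cv2.resize(s[285:370,260:385],None,fx=2.6,fy=2.6,interpolation=3)
o=np.zeros((600,800,3),np.uint8)
for im,x,y in((a,0,0),(b,0,314),(c,400,0),(e,400,300)): 
    im=im[:600-y,:800-x]; o[y:y+im.shape[0],x:x+im.shape[1]]=im
cv2.imwrite("pics/crop1.png",o)
E
```

```text
hopper top 663 0.1727986895981104 ((0.6221540570259094, -0.006254322826862335), (0.16518983244895935, 0.18620020151138306), 62.444942474365234) [ 0.62752523 -0.00468942]
handle top 263 0.0976293290895407 ((0.49081963300704956, 0.326427698135376), (0.02393651008605957, 0.12648837268352509), 83.20249938964844) [0.49014065 0.32568569]
hopper side 922 0.16934451035687437 ((0.619588315486908, -0.003846898674964905), (0.16786962747573853, 0.1861172318458557), 62.29467010498047) [0.61913684 0.00072649]
handle side 612 0.09697608864238694 ((0.48823118209838867, 0.32852238416671753), (0.027756579220294952, 0.1253611296415329), 83.22080993652344) [0.48748625 0.33242271]
tray top 1121 0.016074422644978936 ((0.510037362575531, 0.3249552845954895), (0.12964755296707153, 0.16497960686683655), 83.48623657226562) [0.49319824 0.32654831]
table 1791 -0.00026277286520004495 ((0.32389092445373535, 0.09395729005336761), (0.08950751274824142, 0.18555940687656403), 0.027435550466179848) [0.3236236  0.09334633]
tableS 2496 -0.0002940497696181654 ((0.3430192768573761, 0.35959935188293457), (0.10329438745975494, 0.12756681442260742), 4.3677263259887695) [0.34609204 0.36387438]
tubb [0.682 0.216 0.036]
tape [ 0.584 -0.413 -0.002]
tub [ 0.379 -0.374  0.037]
org [0.438 0.197 0.021]
wht [0.364 0.275 0.019]
bluetape [ 0.622  0.298 -0.002]
```

View pics/crop1.png

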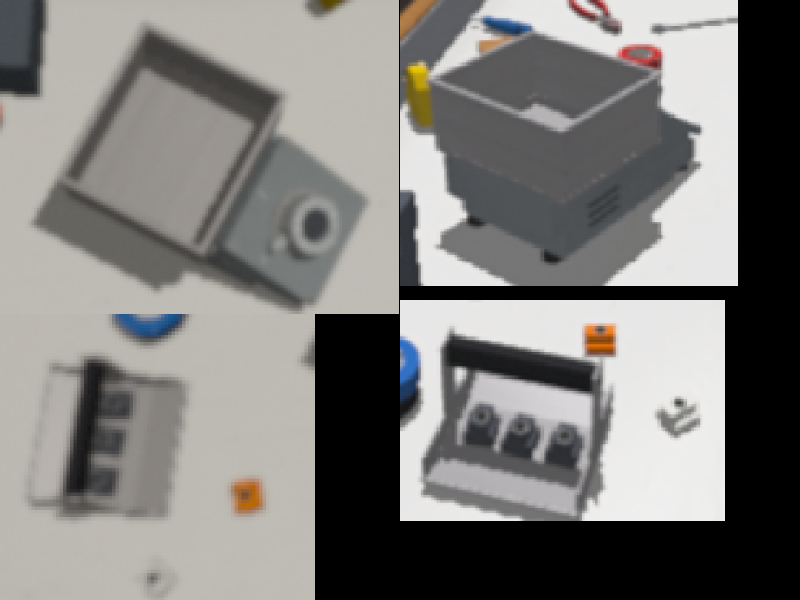

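```bash
cat >> h.py <<'E'
MOUTH=np.array([.6209,-.0051,.173]); YAW=np.radians(62.37)
def feeder():
    xd=np.array([np.cos(YAW),np.sin(YAW),0]); yd=np.array([-xd[1],xd[0],0]); k=np.array([0,0,1.])
    n=-.5736*xd+.8192*k; u=.8192*xd+.5736*k; C=MOUTH-.15*xd; C[2]=.082
    return xd,yd,n,u,C   # yd = left when facing
def tool(z,y):
    z=z/np.linalg.norm(z); y=y-z*(y@z); y/=np.linalg.norm(y); return np.c_[np.cross(y,z),y,z]
def to(p,Rt,R0=None,p0=None):
    s=read_state(); p0=s["ee_pos"] if p0 is None else p0; R0=rot(s["ee_rot"]) if R0 is None else R0
    print("shift",((p-p0)/.05).round(2),"turn",(np.degrees(R.from_matrix(Rt@R0.T).as_rotvec())/8).round(2))
E
python3 - <<'E'
from h import *
import workcell
print([x for x in dir(workcell) if x[0]!='_'], globals().get('grip_depth'))
s=read_state(); c=get_calibration("wrist"); r=rot(s["ee_rot"])
print("cam in tool",r.T@(c["eye"]-s["ee_pos"]),(r.T@rot(c["orientation"])).round(3).tolist(),c["K"][0][0])
xd,yd,n,u,C=feeder(); print(C,n,u)
a=np.radians(10); y=np.cos(a)*u-np.sin(a)*yd
p=C+.2*n; Rt=tool(-n,y); print(p); to(p,Rt)
rv=R.from_matrix(Rt@r.T).as_rotvec(); print(np.degrees(np.linalg.norm(rv)))
E
```

```text
['PlanningError', 'camera', 'close_job', 'get_calibration', 'grip_depth', 'read_state'] 0.0539
cam in tool [ 0.08442792 -0.00174939 -0.07007468] [[-0.001, -0.947, -0.322], [1.0, -0.001, -0.001], [0.0, -0.322, 0.947]] 357.52731689786435
[ 0.551336   -0.13799413  0.082     ] [-0.26601273 -0.50818716  0.8192    ] [0.37991218 0.72577915 0.5736    ]
[ 0.49813346 -0.23963156  0.24584   ]
shift [ 5.7   6.41 -1.15] turn [ 0.14 -5.3  14.63]
124.48215612279031
```

```bash
python3 -m handwheel '[85,2.85,3.2,-0.3,0.07,-2.65,7.3, 85,2.85,3.2,-0.3,0.07,-2.65,7.3, 85,2.85,3.2,-0.3,0.07,-2.65,7.3, 85,2.85,3.2,-0.3,0.07,-2.65,7.3, 85,2.85,3.2,-0.3,0.07,-2.65,7.3, 85,2.85,3.2,-0.3,0.07,-2.65,7.3, 85,2.85,3.2,-0.3,0.07,-2.65,7.3, 85,2.85,3.2,-0.3,0.07,-2.65,7.3]'; python3 - <<'E'
from h import *
xd,yd,n,u,C=feeder()
a=np.radians(10); y=np.cos(a)*u-np.sin(a)*yd
to(C+.2*n,tool(-n,y)); print(read_state()["joint_positions"])
E
```

```text
time: 0.9
ee_pos: [0.3557, -0.4007, 0.2883]
ee_rot: [0.027, 0.753, 0.633, 0.175]
contact_force: [-0.5, 0.1, 0.0]
opening: 0.994
gripper_force: 0.0
shift [ 2.85  3.22 -0.85] turn [ 0.06 -2.63  7.3 ]
[-1.17196101  0.29041739  1.70919542  0.37531171  1.22023808 -1.14372395]
```

```bash
python3 -m handwheel '[85,2.85,3.2,-0.85,0.06,-2.63,7.3, 85,2.85,3.2,-0.85,0.06,-2.63,7.3, 85,2.85,3.2,-0.85,0.06,-2.63,7.3, 85,2.85,3.2,-0.85,0.06,-2.63,7.3, 85,2.85,3.2,-0.85,0.06,-2.63,7.3, 85,2.85,3.2,-0.85,0.06,-2.63,7.3, 85,2.85,3.2,-0.85,0.06,-2.63,7.3, 85,2.85,3.2,-0.85,0.06,-2.63,7.3]'; python3 - <<'E'
from h import *
xd,yd,n,u,C=feeder()
a=np.radians(10); y=np.cos(a)*u-np.sin(a)*yd
to(C+.2*n,tool(-n,y)); print(read_state()["joint_positions"])
cal=get_calibration("wrist"); p,d=camera("wrist"); cv2.imwrite("pics/w1.png",p[:,:,::-1])
np.save("pics/w1.npy",d)
P=cloud("wrist",d,cal); np.save("pics/w1P.npy",P)
# predicted px: collar top centre, bar, tab@0 tip, stud
T=[C+.028*n,C+.06*u+.003*n]+[C+.012*n+.052*(np.cos(1.4-t)*u+np.sin(1.4-t)*yd) for t in(0,.5,1.4)]
print(pix("wrist",T,cal).round(1).tolist())
E
```

```text
time: 1.7
ee_pos: [0.4987, -0.2409, 0.2456]
ee_rot: [0.046, 0.308, 0.903, 0.297]
contact_force: [-0.1, -0.4, 0.2]
opening: 0.994
gripper_force: 0.0
shift [-0.01  0.02  0.01] turn [-0. -0. -0.]
[-0.87413907  0.44634339  1.68755017  0.57961299  1.31621527 -2.0270278 ]
[[312.5, 200.3], [389.3, 176.9], [312.2, 123.6], [347.1, 132.5], [381.1, 181.8]]
```

View pics/w1.png

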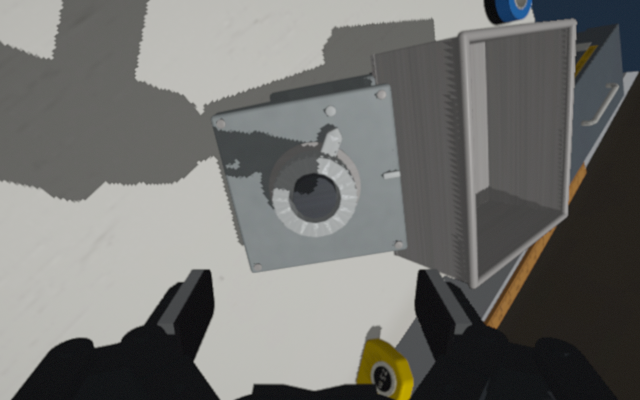

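Wrist view: collar centre about (315,198), tab pointing up to about (334,126), stud (331,111), bar (391,175). An enlarged crop will give the precise angle.

```bash
python3 - <<'E'
from h import *
p=cv2.imread("pics/w1.png"); cv2.imwrite("pics/crop2.png",cv2.resize(p[90:240,240:420],None,fx=4,fy=4,interpolation=2))
P=np.load("pics/w1P.npy"); xd,yd,n,u,C=feeder()
Q=(P-C); F=np.stack([Q@u,-Q@yd,Q@n],-1)*1000  # uphill, right, off face
m=(abs(F[...,0])<62)&(abs(F[...,1])<62)&(np.hypot(F[...,0],F[...,1])>56)&(abs(F[...,2])<8)
A=np.c_[F[m][:,:2],np.ones(m.sum())]; c=np.linalg.lstsq(A,F[m][:,2],rcond=None)[0]; print("plane",c,m.sum())
t=(F[...,2]>22)&(F[...,2]<34)&(np.hypot(F[...,0],F[...,1])<40); q=F[t]; print("ring",cv2.minEnclosingCircle(q[:,:2].astype(np.float32)),np.median(q[:,2]),len(q))
t=(F[...,2]>8)&(F[...,2]<16)&(np.hypot(F[...,0],F[...,1])<60)&(np.hypot(F[...,0],F[...,1])>36);q=F[t]; print("tab",q.mean(0),len(q), np.hypot(q[:,0],q[:,1]).max())
for u_,v in [(331,111),(391,175),(385,175),(397,174)]: print(F[v,u_])
E
```

```text
plane [ 0.00100586  0.0009651  -0.91252745] 8534
ring ((1.8240970373153687, -1.0328459739685059), 30.9773006439209) 26.671581951917986 4951
tab [ 21.74153149 -37.21684399  10.86461229] 325 52.19708065599149
[ 23.71406318 -56.62003568   1.91965603]
[61.55888708 -1.08863149  2.40732842]
[57.07456401 -1.73333871  1.85962147]
[66.47806441 -0.65790897  1.01699764]
```

View pics/crop2.png

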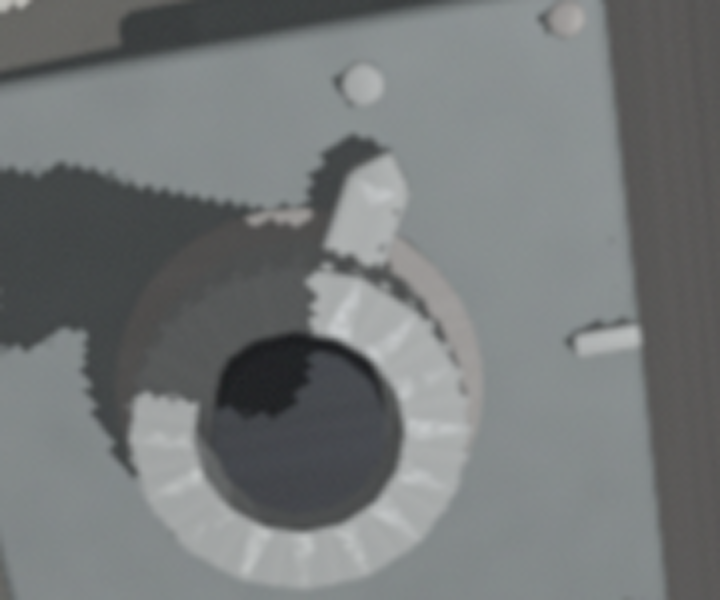

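```bash
cat >> h.py <<'E'
_f=feeder
def feeder():
    xd,yd,n,u,C=_f(); return xd,yd,n,u,C+.0018*u+.001*yd-.0009*n
def yline(deg):
    xd,yd,n,u,C=feeder(); a=np.radians(deg); return np.cos(a)*u-np.sin(a)*yd
E
python3 - <<'E'
from h import *
xd,yd,n,u,C=feeder(); Rt=tool(-n,yline(28.8))
for h in(.12,.08): to(C+h*n,Rt)
# collar turn steps from aligned pose: 61.2 deg about -n
print((-n*61.2/8).round(3), -n)
E
```

```text
shift [ 0.42  0.88 -1.3 ] turn [ 0.62  1.19 -1.92]
shift [ 0.63  1.29 -1.96] turn [ 0.62  1.19 -1.92]
[ 2.035  3.888 -6.267] [ 0.26601273  0.50818716 -0.8192    ]
```

```bash
python3 -m handwheel '[85,0.42,0.88,-1.3,0.62,1.19,-1.92, 85,0.42,0.88,-1.3,0.62,1.19,-1.92, 85,0.42,0.88,-1.3,0.62,1.19,-1.92, 85,0.52,1.08,-1.63,0.62,1.19,-1.92, 85,0.63,1.29,-1.96,0.62,1.19,-1.92, 85,0.63,1.29,-1.96,0.62,1.19,-1.92]'; python3 - <<'E'
from h import *
xd,yd,n,u,C=feeder(); to(C+.08*n,tool(-n,yline(28.8)))
cal=get_calibration("wrist"); p,d=camera("wrist"); cv2.imwrite("pics/w2.png",p[:,:,::-1])
E
```

```text
time: 2.35
ee_pos: [0.5295, -0.1754, 0.1477]
ee_rot: [-0.004, 0.452, 0.84, 0.3]
contact_force: [-0.8, 0.6, -0.3]
opening: 0.992
gripper_force: 0.0
shift [ 0.01 -0.02  0.  ] turn [ 0.   -0.01  0.01]
```

View pics/w2.png

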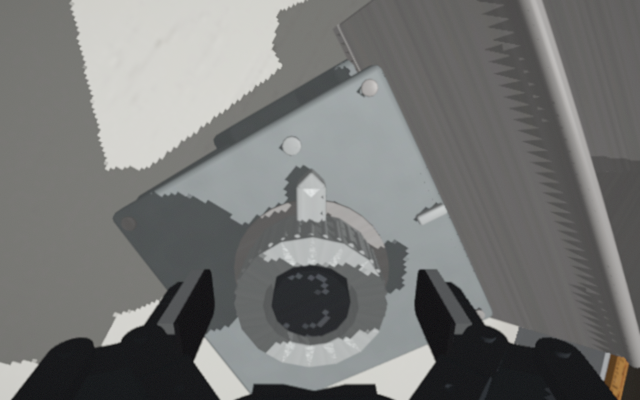

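The fingers straddle the ring. The tab tip (311,168) lies straight above the ring centre (311,300), so it is square to the closing line. Close, then turn.

```bash
python3 -m handwheel '[52,0,0,0,0,0,0, 52,0,0,0,0,0,0, 52,0,0,0,0,0,0, 52,0,0,0,0,0,0, 52,0,0,0,0,0,0, 52,0,0,0,0,0,0]'; python3 -m handwheel '[52,0,0,0,0.25,0.49,-0.78, 52,0,0,0,0.25,0.49,-0.78]'
```

```text
time: 3.0
ee_pos: [0.5288, -0.1786, 0.1491]
ee_rot: [-0.002, 0.452, 0.841, 0.298]
contact_force: [-9.9, -8.7, 4.9]
opening: 0.679
gripper_force: 61.6
time: 3.2
ee_pos: [0.5289, -0.1785, 0.1492]
ee_rot: [-0.023, 0.509, 0.808, 0.297]
contact_force: [-10.0, -8.1, 6.2]
opening: 0.674
gripper_force: 61.6
```

```bash
python3 -m handwheel '[52,-0.02,-0.04,0.065,0.25,0.49,-0.78, 52,-0.02,-0.04,0.065,0.5,0.98,-1.56, 52,-0.02,-0.04,0.065,0.75,1.47,-2.34, 52,-0.02,-0.04,0.065,1.0,1.96,-3.12, 52,-0.02,-0.04,0.065,1.25,2.4,-3.9, 52,-0.02,-0.04,0.065,1.5,2.88,-4.64, 52,-0.02,-0.04,0.065,1.78,3.4,-5.49, 52,-0.02,-0.04,0.065,1.78,3.4,-5.49]'; python3 - <<'E'
from h import *
xd,yd,n,u,C=feeder(); to(C+.08*n,tool(-n,yline(90)))
s=read_state(); print(s["joint_positions"],s["wrist_torque"])
E
```

```text
time: 4.0
ee_pos: [0.5292, -0.1789, 0.1498]
ee_rot: [-0.155, 0.819, 0.491, 0.254]
contact_force: [10.3, 5.4, -25.2]
opening: 0.668
gripper_force: 80.8
shift [ 0.02  0.05 -0.04] turn [ 0.02 -0.05  0.05]
[-0.75669888  0.5647377   1.79249507  0.67084467  1.07801449 -0.68068931] [-1.43169502 -0.01612944 -0.67534326]
```

```bash
python3 -m handwheel '[85,0,0,0,0,0,0, 85,0,0,0,0,0,0, 85,0,0,0,0,0,0, 85,0,0,0,0,0,0, 85,-0.2,-0.4,0.65,0,0,0, 85,-0.64,-1.22,1.97,0,0,0, 85,-0.64,-1.22,1.97,0,0,0, 85,-0.64,-1.22,1.97,0,0,0]'; python3 - <<'E'
from h import *
xd,yd,n,u,C=feeder()
cal=get_calibration("wrist"); p,d=camera("wrist"); cv2.imwrite("pics/w3.png",p[:,:,::-1])
P=cloud("wrist",d,cal); Q=P-C; F=np.stack([Q@u,-Q@yd,Q@n],-1)*1000
rr=np.hypot(F[...,0],F[...,1])
t=(F[...,2]>22)&(F[...,2]<34)&(rr<40); q=F[t]; cc,rad=cv2.minEnclosingCircle(q[:,:2].astype(np.float32)); print("ring",cc,rad,np.median(q[:,2]))
t=(F[...,2]>6)&(F[...,2]<16)&(rr<60)&(rr>36); q=F[t]; print("tab",q.mean(0),len(q))
for r0 in range(36,56,3):
    k=q[abs(np.hypot(q[:,0]-cc[0],q[:,1]-cc[1])-r0)<1.5]
    if len(k): print(r0,(k.mean(0)-[*cc,0]).round(1),np.degrees(np.arctan2(k[:,1].mean()-cc[1],k[:,0].mean()-cc[0])).round(1))
t=(F[...,2]>1.2)&(F[...,2]<5)&(F[...,0]>50)&(F[...,0]<72)&(abs(F[...,1])<10); q=F[t]; print("bar",q.mean(0),len(q))
cv2.imwrite("pics/crop3.png",cv2.resize(p[:300,180:480,::-1],None,fx=2,fy=2,interpolation=2))
E
```

```text
time: 4.8
ee_pos: [0.4978, -0.2429, 0.2539]
ee_rot: [-0.151, 0.817, 0.493, 0.256]
contact_force: [1.3, -0.7, 0.3]
opening: 0.993
gripper_force: 0.0
ring (-0.3000682592391968, 0.42127612233161926) 31.145442962646484 27.542410745066945
tab [42.37600132  0.79703775 11.51539036] 281
36 [36.7 -0.1 11.8] -0.2
39 [38.9  0.2 11.8] 0.3
42 [41.9  0.3 11.6] 0.4
45 [44.8  0.6 11.7] 0.8
48 [47.7  0.6 11. ] 0.8
51 [50.   0.6  9.5] 0.7
bar [60.44131358  0.58428664  2.68836292] 119
```

View pics/crop3.png

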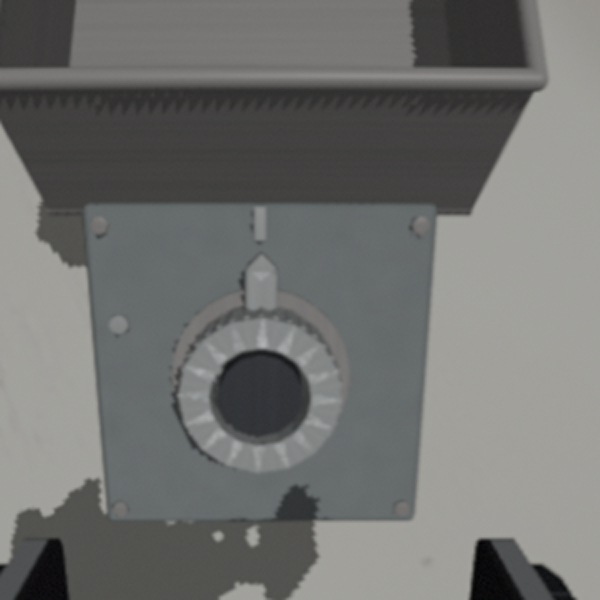

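The picture shows the tab tip (261,255) in line with the bar (260,223); the tab measures 0.6° off uphill, so the gate is locked. Next I'll plan the pour (tool tipping along feeder +x) and test its reach empty-handed.

```bash
cat >> h.py <<'E'
def pour(th,fx=.02,fz=.20,side=0.):
    """TCP pose with the lower tray edge held at mouth+fx, height fz, tray tilted th deg"""
    xd,yd,n,u,C=feeder(); k=np.array([0,0,1.]); s,c=np.sin(np.radians(th)),np.cos(np.radians(th))
    z=s*xd-c*k; e=-c*xd-s*k
    E=np.array([MOUTH[0],MOUTH[1],0])+(fx)*xd+fz*k+side*yd
    return E-.072*z-.062*e-.0539*z, tool(z,e)
E
python3 - <<'E'
from h import *
for th in(0,45,80): p,Rt=pour(th); print(th,p.round(3)); to(p,Rt)
E
```

```text
0 [0.659 0.068 0.326]
shift [3.23 6.17 1.48] turn [ -1.41   4.59 -10.85]
45 [ 0.609 -0.027  0.333]
shift [2.24 4.27 1.62] turn [ 4.26  5.92 -8.62]
80 [ 0.578 -0.088  0.283]
shift [1.61 3.07 0.62] turn [ 8.43  6.51 -6.17]
```

```bash
python3 -m handwheel '[85,0,0,1.0,0.6,0.5,-0.5, 85,0.4,0.8,1.4,1.2,0.9,-0.9, 85,0.8,1.5,1.4,4.2,3.25,-3.08, 85,0.8,1.5,1.4,4.2,3.25,-3.08, 85,0.8,1.5,1.4,4.2,3.25,-3.08, 85,0.8,1.5,1.4,4.2,3.25,-3.08, 85,0.8,1.5,1.4,4.2,3.25,-3.08, 85,0.8,1.5,1.4,4.2,3.25,-3.08]'; python3 - <<'E'
from h import *
print(read_state()["joint_positions"]); to(*pour(80))
E
```

```text
time: 5.65
ee_pos: [0.5367, -0.1637, 0.3188]
ee_rot: [-0.429, 0.858, 0.171, 0.225]
contact_force: [0.5, 0.5, -0.3]
opening: 0.993
gripper_force: 0.0
[-0.83152149  0.51604163  1.59784745  0.81598355  1.67432319  0.14658986]
shift [ 0.82  1.52 -0.72] turn [ 4.19  3.27 -3.1 ]
```

```bash
python3 -m handwheel '[85,0.82,1.52,-0.7,4.2,3.27,-3.1, 85,0.82,1.52,-0.7,4.2,3.27,-3.1, 85,0.82,1.52,-0.7,4.2,3.27,-3.1, 85,0.82,1.52,-0.7,4.2,3.27,-3.1, 85,0.82,1.52,-0.7,4.2,3.27,-3.1, 85,0.82,1.52,-0.7,4.2,3.27,-3.1, 85,0.82,1.52,-0.7,4.2,3.27,-3.1, 85,0.82,1.52,-0.7,4.2,3.27,-3.1]'; python3 - <<'E'
from h import *
print(read_state()["joint_positions"]); to(*pour(80)); to(*pour(45)); to(*pour(0))
E
```

```text
time: 6.45
ee_pos: [0.578, -0.0879, 0.2852]
ee_rot: [-0.624, 0.744, -0.182, 0.154]
contact_force: [0.1, -0.8, 0.6]
opening: 0.991
gripper_force: 0.0
[-0.79320045  0.6654982   1.80618438  1.21839267  1.62105959  0.63036174]
shift [-0.01  0.   -0.05] turn [ 0.02  0.02 -0.  ]
shift [0.62 1.21 0.95] turn [-3.86  2.04 -0.01]
shift [1.62 3.11 0.81] turn [-8.85  4.65 -0.02]
```

```bash
python3 -m handwheel '[85,0.6,1.2,1.2,-4.4,2.3,0, 85,0.6,1.2,1.2,-4.4,2.3,0, 85,0.6,1.2,1.2,-4.4,2.3,0, 85,0.6,1.2,1.2,-4.4,2.3,0, 85,0.6,1.2,1.2,-4.4,2.3,0]'; python3 - <<'E'
from h import *
to(*pour(0)); k=np.array([0,0,-1.]); a=np.radians(-96.8)
to(np.array([.4895,.3275,.28]),tool(k,np.array([np.cos(a),np.sin(a),0])))
E
```

```text
time: 6.95
ee_pos: [0.609, -0.0279, 0.3486]
ee_rot: [-0.331, 0.913, -0.222, 0.086]
contact_force: [-0.5, 0.4, 0.0]
opening: 0.995
gripper_force: 0.0
shift [ 1.    1.91 -0.45] turn [-4.4   2.37 -0.04]
shift [-2.39  7.11 -1.37] turn [-4.78  1.55  2.46]
```

```bash
python3 -m handwheel '[85,-0.3,0.9,0,-1,0.3,0.5, 85,-0.6,1.8,0,-2,0.6,1, 85,-0.9,2.7,0,-3,1,1.5, 85,-1.2,3.6,0,-4,1.3,2, 85,-1.5,4.5,-0.2,-4.78,1.55,2.46, 85,-1.8,5.4,-0.6,-4.78,1.55,2.46, 85,-2.1,6.3,-1,-4.78,1.55,2.46, 85,-2.39,7.11,-1.37,-4.78,1.55,2.46]'; python3 -m handwheel '[85,0,0,0,0,0,0, 85,0,0,0,0,0,0]'; python3 - <<'E'
from h import *
k=np.array([0,0,-1.]); a=np.radians(-96.8)
to(np.array([.4895,.3275,.28]),tool(k,np.array([np.cos(a),np.sin(a),0]))); print(read_state()["joint_positions"])
cal=get_calibration("wrist"); p,d=camera("wrist"); cv2.imwrite("pics/w4.png",p[:,:,::-1])
P=cloud("wrist",d,cal).reshape(-1,3); q=P[(P[:,2]>.088)&(P[:,2]<.105)&(np.hypot(P[:,0]-.49,P[:,1]-.327)<.1)]
print(len(q),np.median(q[:,2]),cv2.minAreaRect(q[:,:2].astype(np.float32)),q.mean(0))
E
```

```text
time: 7.75
ee_pos: [0.4881, 0.3303, 0.2777]
ee_rot: [-0.004, 0.998, -0.061, -0.001]
contact_force: [0.4, 0.2, -0.3]
opening: 0.997
gripper_force: 0.0
time: 7.95
ee_pos: [0.488, 0.3285, 0.2772]
ee_rot: [-0.003, 0.998, -0.061, -0.002]
contact_force: [0.3, -0.3, 0.4]
opening: 0.995
gripper_force: 0.0
shift [ 0.03 -0.02  0.06] turn [-0.04 -0.02  0.02]
[0.47148034 0.36672779 1.56927463 0.00735698 1.20580142 2.16170846]
3354 0.09782606581205641 ((0.4911198914051056, 0.33048558235168457), (0.025639645755290985, 0.1267595738172531), 83.25144958496094) [0.49438521 0.33005678 0.09753532]
```

View pics/w4.png

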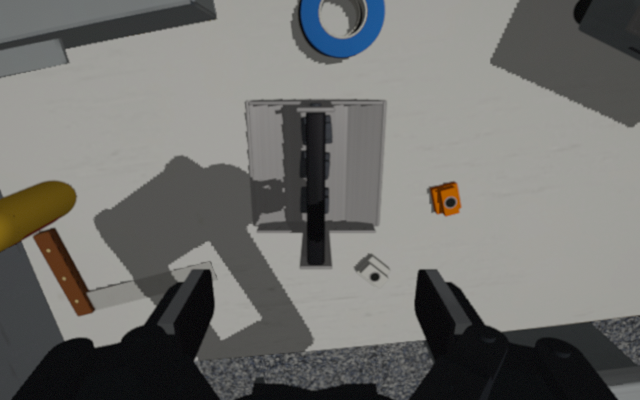

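Wrist view: the black handle is vertical at u≈316 (rows 110–265), square between the fingers. The nuts lie on the floor at about (325,130), (320,163), (318,195). The orange nut at (447,200) and the white nut at (375,272) are clear of the path. Descend and grasp.

```bash
python3 -m handwheel '[85,0.05,0.01,-0.9,-0.04,-0.02,0.02, 85,0.05,0.01,-1.8,-0.04,-0.02,0.02, 85,0.05,0.01,-2.4,-0.04,-0.02,0.02, 85,0.05,0.01,-2.74,-0.04,-0.02,0.02, 70,0.05,0.01,-2.74,-0.04,-0.02,0.02, 50,0.05,0.01,-2.74,-0.04,-0.02,0.02, 30,0.05,0.01,-2.74,-0.04,-0.02,0.02, 5,0.05,0.01,-2.74,-0.04,-0.02,0.02]'; python3 -m handwheel '[5,0,0,0,0,0,0, 5,0,0,0,0,0,0, 5,0,0,0,0,0,0, 5,0,0,0,0,0,0, 5,0,0,0,0,0,0, 5,0,0,0,0,0,0]'
```

```text
time: 8.8
ee_pos: [0.4922, 0.328, 0.1414]
ee_rot: [-0.001, 0.998, -0.062, 0.0]
contact_force: [0.1, -0.9, -0.4]
opening: 0.324
gripper_force: 0.0
time: 9.4
ee_pos: [0.4919, 0.3283, 0.141]
ee_rot: [-0.001, 0.998, -0.062, 0.0]
contact_force: [-0.4, -0.1, 6.7]
opening: 0.153
gripper_force: 60.1
```

```bash
python3 -m handwheel '[5,0,0,0.1,0,0,0, 5,0,0,0.4,0,0,0, 5,0,0,0.8,0,0,0, 5,0,0,1.4,0,0,0, 5,0,0,2.1,0,0,0, 5,0,0,2.9,0,0,0, 5,0,0,3.6,0,0,0, 5,0,0,4.1,0,0,0]'; python3 -m handwheel '[5,0,0,0.1,0,0,0, 5,0,0,0.1,0,0,0]'; python3 - <<'E'
from h import *
to(*pour(0)); print(read_state()["wrist_torque"])
E
```

```text
time: 10.2
ee_pos: [0.4907, 0.3278, 0.3469]
ee_rot: [-0.001, 0.998, -0.062, -0.0]
contact_force: [1.4, 1.3, -4.6]
opening: 0.152
gripper_force: 58.8
time: 10.4
ee_pos: [0.4907, 0.3277, 0.3496]
ee_rot: [-0.0, 0.998, -0.062, -0.001]
contact_force: [-0.5, -0.2, -6.1]
opening: 0.154
gripper_force: 58.8
shift [ 3.36 -5.2  -0.47] turn [-0.01 -0.01 -2.56]
[-0.01834385  0.00808171 -0.04011602]
```

```bash
python3 -m handwheel '[5,0.06,-0.1,0,0,0,-0.05, 5,0.2,-0.3,0,0,0,-0.15, 5,0.42,-0.65,0,0,0,-0.3, 5,0.68,-1.05,0,0,0,-0.5, 5,0.94,-1.45,0,0,0,-0.7, 5,1.2,-1.85,0,0,0,-0.9, 5,1.46,-2.25,0,0,0,-1.1, 5,1.72,-2.65,0,0,0,-1.3]'; python3 -m handwheel '[5,0.26,-0.4,0,0,0,-0.2, 5,0.52,-0.8,0,0,0,-0.4, 5,0.78,-1.2,0,0,0,-0.6, 5,1.04,-1.6,0,0,0,-0.8, 5,1.3,-2,0,0,0,-1, 5,1.5,-2.32,0,0,0,-1.15, 5,1.61,-2.48,0,0,0,-1.23, 5,1.65,-2.54,0,0,0,-1.26]'; python3 - <<'E'
from h import *
p,Rt=pour(0); to(p,Rt); 
for th in (10,20,30,40,50,60,70,80): print(th,end=' '); to(*pour(th),R0=Rt,p0=p)
p,d=camera("side"); cv2.imwrite("pics/s2.png",cv2.resize(p[100:340,150:470,::-1],None,fx=2,fy=2))
E
```

```text
time: 11.2
ee_pos: [0.5773, 0.1932, 0.3478]
ee_rot: [0.0, 0.988, -0.154, -0.002]
contact_force: [-1.1, -0.2, -4.0]
opening: 0.156
gripper_force: 58.8
time: 12.0
ee_pos: [0.6598, 0.0671, 0.3487]
ee_rot: [-0.0, 0.971, -0.24, -0.002]
contact_force: [-0.4, 0.2, -4.4]
opening: 0.152
gripper_force: 58.8
shift [-0.02  0.01 -0.46] turn [-0.01 -0.02  0.01]
10 shift [-0.21 -0.4   0.18] turn [ 1.11 -0.58 -0.  ]
20 shift [-0.43 -0.83  0.27] turn [ 2.21 -1.16 -0.  ]
30 shift [-0.66 -1.26  0.28] turn [ 3.32 -1.74 -0.  ]
40 shift [-0.89 -1.69  0.21] turn [ 4.43 -2.32  0.  ]
50 shift [-1.1  -2.1   0.05] turn [ 5.54 -2.9   0.  ]
60 shift [-1.3  -2.48 -0.19] turn [ 6.64 -3.48  0.  ]
70 shift [-1.48 -2.82 -0.49] turn [ 7.75 -4.06 -0.  ]
80 shift [-1.63 -3.1  -0.86] turn [ 8.86 -4.64 -0.  ]
```

View pics/s2.png

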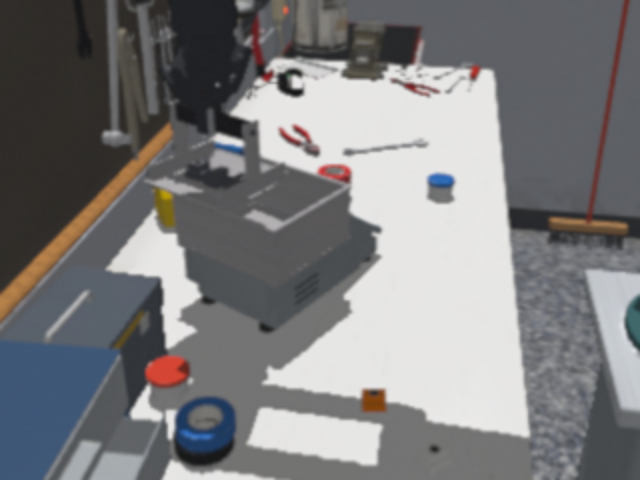

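The level tray hangs over the hopper at about (245,190), ready to tip about its front edge.

```bash
python3 -m handwheel '[5,-0.12,-0.19,-0.2,0.55,-0.29,0, 5,-0.23,-0.39,-0.28,1.1,-0.58,0, 5,-0.34,-0.61,-0.23,1.66,-0.87,0, 5,-0.45,-0.82,-0.19,2.21,-1.16,0, 5,-0.56,-1.03,-0.18,2.76,-1.45,0, 5,-0.68,-1.25,-0.18,3.32,-1.74,0, 5,-0.79,-1.47,-0.21,3.87,-2.03,0, 5,-0.91,-1.68,-0.25,4.43,-2.32,0]'; python3 -m handwheel '[5,-0.1,-0.2,-0.07,0.55,-0.29,0, 5,-0.21,-0.41,-0.16,1.11,-0.58,0, 5,-0.31,-0.6,-0.27,1.66,-0.87,0, 5,-0.41,-0.79,-0.4,2.21,-1.16,0, 5,-0.5,-0.96,-0.54,2.76,-1.45,0, 5,-0.59,-1.13,-0.7,3.32,-1.74,0, 5,-0.67,-1.27,-0.88,3.87,-2.03,0, 5,-0.74,-1.41,-1.07,4.43,-2.32,0]'; python3 -m handwheel '[5,0,0,0,0,0,0, 5,0,0,0,0,0,0, 5,0,0,0,0,0,0, 5,0,0,0,0,0,0, 5,0,0,0,0,0,0]'; python3 - <<'E'
from h import *
to(*pour(80)); to(*pour(40)); p,d=camera("side"); cv2.imwrite("pics/s3.png",cv2.resize(p[120:260,200:370,::-1],None,fx=3.4,fy=3.4,interpolation=2))
p,d=camera("top"); cv2.imwrite("pics/t3.png",cv2.resize(p[100:220,230:390,::-1],None,fx=3.4,fy=3.4,interpolation=2))
E
```

```text
time: 12.85
ee_pos: [0.6134, -0.0154, 0.3377]
ee_rot: [-0.334, 0.912, -0.223, 0.082]
contact_force: [-0.9, -0.4, -5.7]
opening: 0.154
gripper_force: 59.3
time: 13.65
ee_pos: [0.5773, -0.0864, 0.2837]
ee_rot: [-0.625, 0.744, -0.181, 0.154]
contact_force: [0.2, 0.1, -2.1]
opening: 0.154
gripper_force: 59.8
time: 14.15
ee_pos: [0.5772, -0.0857, 0.2847]
ee_rot: [-0.624, 0.744, -0.181, 0.153]
contact_force: [0.3, -0.5, -2.6]
opening: 0.152
gripper_force: 59.9
shift [ 0.01 -0.04 -0.04] turn [ 0.01  0.01 -0.02]
shift [0.75 1.37 1.03] turn [-4.42  2.32 -0.03]
```

The load fell from 5.7 N to about 2.4 N, which is the 0.25 kg tray alone, so all the nuts are out. Tip back, rising.

```bash
python3 -m handwheel '[5,0.07,0.14,0.4,-0.55,0.29,0, 5,0.2,0.38,0.8,-1.3,0.7,0, 5,0.4,0.75,1.2,-2.3,1.2,0, 5,0.6,1.1,1.5,-3.3,1.73,0, 5,0.75,1.4,1.6,-4.4,2.31,0, 5,0.98,1.83,1.7,-5.3,2.78,0, 5,1.2,2.26,1.7,-6.2,3.25,0, 5,1.4,2.67,1.7,-7.1,3.72,0]'; python3 -m handwheel '[5,0.2,0.4,0,-0.9,0.47,0, 5,0.24,0.45,0,-1.7,0.9,0, 5,0.24,0.45,0,-1.75,0.92,0]'; python3 - <<'E'
from h import *
k=np.array([0,0,-1.]); a=np.radians(-96.8)
to(np.array([.492,.3283,.35]),tool(k,np.array([np.cos(a),np.sin(a),0]))); to(*pour(0))
E
```

```text
time: 15.05
ee_pos: [0.6466, 0.0483, 0.3705]
ee_rot: [-0.138, 0.961, -0.237, 0.034]
contact_force: [-0.6, -0.3, -3.6]
opening: 0.154
gripper_force: 59.6
time: 15.35
ee_pos: [0.6591, 0.0735, 0.3684]
ee_rot: [-0.007, 0.972, -0.236, -0.0]
contact_force: [-0.2, 0.6, -3.2]
opening: 0.155
gripper_force: 59.8
shift [-3.34  5.1  -0.37] turn [-0.1   0.    2.57]
shift [-0.   -0.12 -0.85] turn [-0.1   0.02 -0.03]
```

```bash
python3 -m handwheel '[5,-0.2,0.3,0,0,0,0.15, 5,-0.65,1,0,-0.05,0,0.5, 5,-1.1,1.7,0,-0.1,0,0.85, 5,-1.6,2.45,0,-0.1,0,1.25, 5,-2.1,3.2,-0.1,-0.1,0,1.65, 5,-2.6,3.95,-0.2,-0.1,0,2.05, 5,-3.1,4.7,-0.37,-0.1,0,2.4, 5,-3.34,5.1,-0.37,-0.1,0,2.57]'; python3 -m handwheel '[5,0,0,0,0,0,0, 5,0,0,0,0,0,0]'; python3 - <<'E'
from h import *
k=np.array([0,0,-1.]); a=np.radians(-96.8)
to(np.array([.492,.3283,.141]),tool(k,np.array([np.cos(a),np.sin(a),0])))
p,d=camera("top"); a=cv2.resize(p[110:220,240:380,::-1],None,fx=4,fy=4,interpolation=2)
p,d=camera("side"); cv2.imwrite("pics/m4.png",a); print(p.shape)
E
```

```text
time: 16.15
ee_pos: [0.4874, 0.3256, 0.3487]
ee_rot: [-0.002, 0.998, -0.061, -0.002]
contact_force: [0.3, 0.0, -1.9]
opening: 0.154
gripper_force: 59.8
time: 16.35
ee_pos: [0.4909, 0.3238, 0.35]
ee_rot: [-0.001, 0.998, -0.062, 0.0]
contact_force: [0.1, -0.7, -3.3]
opening: 0.153
gripper_force: 59.8
shift [ 0.02  0.09 -4.18] turn [-0.02  0.    0.04]
(400, 640, 3)
```

View pics/m4.png

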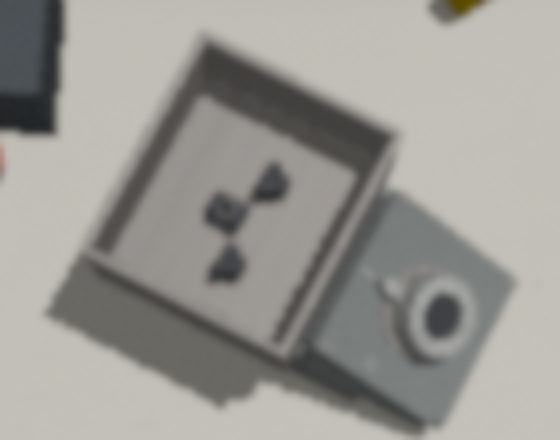

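All three nuts are in the hopper at (268,183), (227,212) and (227,265), and the tab at (385,285) still points at the bar. Set the tray down.

```bash
python3 -m handwheel '[5,0,0.05,-0.5,0,0,0, 5,0.02,0.09,-1.3,0,0,0, 5,0.02,0.09,-2.1,0,0,0, 5,0.02,0.09,-2.9,0,0,0, 5,0.02,0.09,-3.5,0,0,0, 5,0.02,0.09,-3.85,0,0,0, 5,0.02,0.09,-4.0,0,0,0, 5,0.02,0.09,-4.1,0,0,0]'; python3 -m handwheel '[5,0,0,-0.03,0,0,0, 5,0,0,-0.05,0,0,0, 5,0,0,-0.07,0,0,0, 5,0,0,-0.07,0,0,0]'
```

```text
time: 17.25
ee_pos: [0.4936, 0.3284, 0.1448]
ee_rot: [-0.001, 0.998, -0.063, 0.001]
contact_force: [0.2, -0.2, -3.1]
opening: 0.154
gripper_force: 59.7
time: 17.65
ee_pos: [0.4933, 0.3295, 0.1423]
ee_rot: [-0.001, 0.998, -0.062, 0.001]
contact_force: [0.5, 0.2, -2.2]
opening: 0.158
gripper_force: 59.7
```

```bash
python3 -m handwheel '[5,0,0,-0.02,0,0,0, 5,0,0,-0.04,0,0,0, 5,0,0,-0.04,0,0,0]'; python3 -m handwheel '[25,0,0,0,0,0,0, 45,0,0,0,0,0,0, 65,0,0,0,0,0,0, 65,0,0,0,0,0,0, 65,0,0,0,0,0,0]'; python3 -m handwheel '[65,0,0,0.3,0,0,0, 65,0,0,0.9,0,0,0, 65,0,0,1.8,0,0,0, 65,0,0,2.8,0,0,0, 65,0,0,3.6,0,0,0, 65,0,0,4,0,0,0, 65,0,0,4,0,0,0]'; python3 - <<'E'
from h import *
p,d=camera("side"); cv2.imwrite("pics/fin.png",p[...,::-1])
P=cloud("side",d); q=P[285:335,250:350].reshape(-1,3); q=q[(q[:,2]>.085)&(q[:,2]<.11)]; print("handle",len(q),np.median(q[:,2]),cv2.minAreaRect(q[:,:2].astype(np.float32)))
E
```

```text
time: 17.95
ee_pos: [0.4934, 0.3297, 0.141]
ee_rot: [-0.001, 0.998, -0.062, 0.001]
contact_force: [-1.1, 0.5, 7.1]
opening: 0.151
gripper_force: 61.4
time: 18.45
ee_pos: [0.493, 0.3293, 0.1395]
ee_rot: [-0.001, 0.998, -0.062, 0.001]
contact_force: [-0.6, -0.4, 0.3]
opening: 0.762
gripper_force: 0.0
time: 19.15
ee_pos: [0.4945, 0.3301, 0.3435]
ee_rot: [-0.003, 0.998, -0.062, 0.004]
contact_force: [-0.5, 0.4, -0.1]
opening: 0.76
gripper_force: 0.0
handle 621 0.09684260485488905 ((0.4902648627758026, 0.33125025033950806), (0.02627432905137539, 0.12501993775367737), 82.45378112792969)
```

View pics/fin.png

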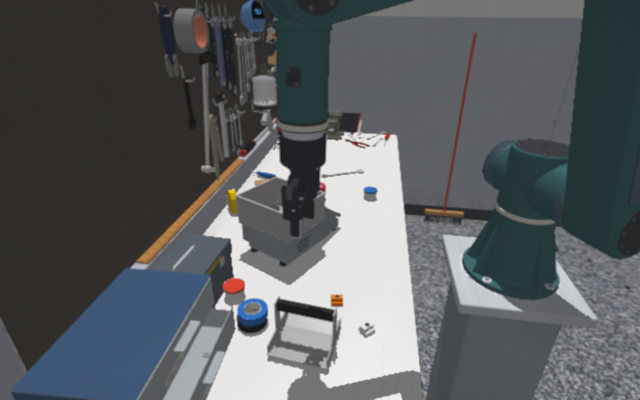

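The tray stands upright and empty at (307,330), and the tubs, tape and look-alikes have not moved. The gripper is clear, so I'm handing in.

```bash
python3 -c "
from workcell import *
print(close_job())"
```

```text
the job is handed in; nothing more can be done
None
```

The job is done and handed in at about 19 s of the allowed 67: the collar is locked (tab measured within 1° of the bar), all three nuts are in the hopper, and the empty tray stands upright back at its starting spot; the tubs, tape roll and look-alike nuts were not touched.

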